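# Walk the gas bottle into its docking bracket and shut the gate

### The arm

A 7-joint arm with a two-finger parallel gripper is mounted at the origin on a cart in front of the work surface, level with it; the furniture and walls round the work are solid. World frame = base frame: x ahead of the robot, y to its left, z up, the work surface at z = 0. Lengths are in m, angles in rad, forces in N, time in s.
With the tool pointing down it reaches from about 0.425 to 0.925 m from the base axis. Payload 6.8 kg.
Tool frame: the origin (TCP) lies midway between the tips of the shut fingers; the grasp point (between the pads) lies 19 mm behind it; z points along the fingers, y is the line along which they close (so a half turn about z gives the same grasp; the last joint's range is limited). The gripper opens to 85 mm and grips with 20 to 120 N. Pads are 22 mm wide; open, the fingers measure 114 mm over their backs; the gripper's body (76 mm by 85 mm) begins 54 mm behind the grasp point. The pads swing forward as they close: fully open they stand 13 mm farther back than shut.
Start: joints at [-1.302, 0.477, 0.022, 1.555, -0.011, 1.109, -0.083], TCP at [0.248, 0.628, 0.231] pointing down, gripper open.
Joint ranges: [-2.96, 2.96], [-0.34, 2.1], [-1.41, 1.46], [0.24, 2.44], [-1.37, 4.51], [0.17, 1.92], [-2.96, 2.96]. Speed limits (rad/s): [2.39, 2.39, 3.14, 3.14, 3.14, 3.14, 3.14].

### API

Orientations are given as a rotation vector (axis times angle).
In Python, from bench import status, vision, r gives the robot as it stands. The module is installed in compiled form; this text tells all that it offers.
- The arm moves only by the shell command python3 -m handwheel 'ROWS' [OPENING] [FORCE]. ROWS is JSON, a list of rows, each an object with "dp": the shift along the tool's x, y, z in m, a list of three; "delta_rot": the turn, a rotation vector about the tool's x, y, z in rad, a list of three. In form: [{"dp": [x, y, z], "delta_rot": [rx, ry, rz]}, ...]. A call has 1 to 12 rows; each row is the pose to reach, as a shift and turn from the pose commanded when the call began, along the tool's axes at that moment; what a row does not reach only later rows make up. A row lasts 1/8 s, in which the tool goes at most 62.5 mm and 10.7 degrees, less where a joint would pass 70% of its speed; a pose out of reach is approached as far as the arm can. A call with a gripper value outside its range is refused whole. OPENING is the opening, from 0 (shut) to 1 (fully open), set as the call begins (- or left out, the last holds). The fingers move at their own pace and stop on an object; FORCE is the grip in N (left out, the last holds). Time passes only in rows, so rows that repeat a pose let the fingers close. It gives the time, the measured TCP pose, the force, the opening and the grip force at its end, in the units of the state.
- status.get_obs(): the state, without advancing time (a new reading comes with each control period).
- vision.grab_frame(name): name is "scene" or "top" or "wrist"; returns a dict with "img" (480x640x3 uint8, blue, green, red), "fovy" (degrees; the focal length in pixels is half the picture's height over the tangent of half this angle, whatever the lens; pixels are square), "cx", "cy" (the principal point, pixels), "world_from_camera" (4x4, takes a point from camera to world coordinates). Camera axes: x right, y up, looking along -z (the intrinsics and any distortion apply to the point x, -y, -z); pixel columns grow to the right and rows downward; lengths in m; the calibration is good to about 2 mm. The wrist camera is an equidistant fisheye: a pixel r from the principal point sees the ray r / f radians off the axis. A picture is of the moment at which its call begins. There is no depth.
- r.hand_in(): hands the job in; it is judged then, once.
The state is a dict: "clock": time; "joints": joint angles; "qvel": joint speeds; "tau": joint torques, N m; "tcp_pos": TCP position; "orientation": TCP orientation; "contact_force": force on the tool from outside, world axes, zero at the start; "moment": the same for the moment, N m; "grip_width": finger opening in m; "gripper_force": force on a finger pad.
Only numpy, scipy, OpenCV 4.12 (cv2) and the standard library are available. Lean on these libraries where they do the work, as an engineer would, in place of code of your own. Each camera call takes 0.05 s, during which the arm holds its last target. There are 200 camera calls.

### The job

The green gas bottle is not to be lifted: taking it at its brass valve block, walk it into the blue bracket by rocking it from side to side on its bottom rim, left and right in turn all the way in short steps of about two centimetres, the raised side about a centimetre up and swinging forward each time. Never lift it clear of the worktop or tip it far over, and leave the brown bottle, the white bottle and the beaker where they are. Once it stands upright in the bracket and you have let go of it, swing the yellow gate fully shut in front of it.

Things in the scene. Friction and masses are not known exactly. Their poses are not given: they have to be found in the camera images.
- gas_bottle: Green steel gas bottle, loose, upright, 0.6 to 1 kg, a cylinder 76 mm in diameter, straight to 92 mm, shoulder to 118 mm, brass valve block above. Origin: centre of the flat underside. z up; x (front) along the brass outlet stub on the block (reaches 27 mm out), at the start roughly toward the bracket (within 0.5 rad); y its left. Mass centre about 55 mm up; friction on the worktop about 0.6.
- valve_block (a point): Point on the bottle's axis in its brass valve block, 145 mm above the underside: the place to grip from above, across the block's flat 26 mm (along the bottle's y). The block is 32 mm long (bottle's x) and spans heights 125 to 161 mm; a 19 mm black cap on it ends at 172 mm.
- rim_left (a point): Point on the bottom rim at the bottle's left: 38 mm from the origin along its +y. z = 0 when standing.
- rim_right (a point): Point on the bottom rim at the bottle's right: 38 mm along its -y.
- rim_front (a point): Point on the bottom rim at the bottle's front, under the outlet stub: 38 mm along its +x.
- rim_back (a point): Point on the bottom rim at the bottle's back: 38 mm along its -x.
- dock: Blue bracket, fixed on the worktop, which is its floor. Walls 26 mm high, 6 mm thick left, right and behind; open toward its -x, where the bottle enters. x axis: into the bracket, z up; origin as dock_center. 112 mm wide inside (y); back wall's face at x = +50 mm, side walls reach to x = -45 mm. Front right corner: gate hinge post, 20 mm thick, to 62 mm high; front left: 12 mm post, 34 mm high.
- dock_center (a point): Where the middle of the bottle's underside belongs: on the worktop in the middle of the blue bracket.
- gate (a joint): Angle of the yellow gate arm, rad: 0 fully shut across the bracket's mouth (stop), 2.4 wide open; starts near 2. Shuts clockwise seen from above; stays where left (friction 0.06 N m). Arm 126 mm long, 10 mm thick, 39 to 53 mm above the worktop; shut, its inner face is 51 mm in front of the bracket's middle.
- gate_hinge (a point): Point on the gate's upright hinge axis, 36 mm above the worktop, 54 mm in front (-x) and 64 mm to the right (-y) of the bracket's middle. Turns with the gate: its y runs along the arm toward the free end, its x points inward when shut.
- gate_knob (a point): Middle of the black round grip (17 mm in diameter, upright, 35 mm tall, on a 12 mm steel rod) near the free end of the gate arm, 126 mm above the worktop; the grip's top is at 142 mm. In the frame of the hinge point it is 108 mm along y and -16 mm along x.
- brown_bottle: Small brown glass-look bottle with white cap, 42x44x76 mm, loose, behind the bracket; to be left alone. Origin: middle of its underside.
- white_bottle: Small white bottle, 29x31x61 mm, loose, to the right of the bracket; to be left alone. Origin: middle of its underside.
- beaker: Small clear beaker, 62x58x63 mm, loose, to the left of the bottle's way; to be left alone. Origin: middle of its underside.

How it is judged:
On the way, in this order (a step that is already met when the one before it is completed fails the run):
1. rocked: left side of the rim more than 7 mm up, right side down on the worktop (height (world z) of rim_left above 0.007 m and height (world z) of rim_right below 0.005 m), for 0.1 s.
2. rocked: right side of the rim more than 7 mm up, left side down on the worktop, bottle by now more than 20 mm from where it stood (height (world z) of rim_right above 0.007 m and height (world z) of rim_left below 0.005 m and distance of gas_bottle from where it was at the start of the episode above 0.02 m), for 0.1 s.
3. rocked: left side of the rim more than 7 mm up, right side down on the worktop, bottle by now more than 45 mm from where it stood (all of step 1 and distance of gas_bottle from where it was at the start of the episode above 0.045 m), for 0.1 s.
4. rocked: right side of the rim more than 7 mm up, left side down on the worktop, bottle by now more than 70 mm from where it stood (height (world z) of rim_right above 0.007 m and height (world z) of rim_left below 0.005 m and distance of gas_bottle from where it was at the start of the episode above 0.07 m), for 0.1 s.
5. rocked: left side of the rim more than 7 mm up, right side down on the worktop, bottle by now more than 95 mm from where it stood (all of step 1 and distance of gas_bottle from where it was at the start of the episode above 0.095 m), for 0.1 s.
6. the bottle stands upright in the bracket (its middle within 25 mm of the bracket's), let go by the fingers, the gate not yet shut (horizontal distance between gas_bottle and dock_center below 0.025 m and angle between gas_bottle's own z axis and vertical below 0.04 rad and contact force between the fingers and gas_bottle below 0.3 N and value of joint gate above 0.5 rad), for 0.2 s.
At the end, for the whole second after the job is handed in: The gas bottle stands upright (within 0.04 rad) and still on the worktop in the bracket, its middle within 25 mm of the bracket's middle, and the gate is shut (below 0.08 rad) (horizontal distance between gas_bottle and dock_center below 0.025 m and angle between gas_bottle's own z axis and vertical below 0.04 rad and value of joint gate below 0.08 rad and linear speed of gas_bottle below 0.02 m/s and height (world z) of gas_bottle below 0.004 m); the robot touches nothing.
It fails at once if the bottle is lifted clear of the worktop (all four rim points more than 6 mm up) (height (world z) of each of rim_left, rim_right, rim_front, rim_back above 0.006 m).
It fails at once if the bottle is tipped by more than 0.5 rad (angle between gas_bottle's own z axis and vertical above 0.5 rad).
It fails at once if the brown bottle, the white bottle or the beaker is moved more than 25 mm or tipped (distance of any of brown_bottle, white_bottle, beaker from where it was at the start of the episode above 0.025 m or angle between any of brown_bottle, white_bottle, beaker's own z axis and vertical above 0.4 rad).
It also fails if it takes over 72 s, if anything falls off the work surface, if the arm or the gripper's body presses on something with over 40 N, if the wrist force passes 120 N, or if a joint passes its speed limit or range.

## Working session

There is one attempt and no reset: what is moved stays moved. The work goes in short steps, Python scripts to look and compute and a shell command to move; the robot and the scene stay as the last step left them, time stands still between calls to the robot, and variables do not carry over. Pictures are saved under pics/ and viewed, at most 10 in all, crops included, and the job is handed in when it is done.

```bash
mkdir -p pics
python3 - <<'E'
from bench import status, vision, r
import cv2,numpy as np
o=status.get_obs(); print({k:np.round(v,3) for k,v in o.items()})
for n in ("scene","top"):
    f=vision.grab_frame(n); cv2.imwrite(f"pics/{n}0.png",f["img"]); print(n,f["fovy"],f["cx"],f["cy"],np.round(f["world_from_camera"],4).tolist())
    np.save(n+"_cam.npy",np.array([f["fovy"],f["cx"],f["cy"],*np.array(f["world_from_camera"]).ravel()]))
E
```

```text
{'clock': np.float64(0.0), 'joints': array([-1.302,  0.478,  0.022,  1.556, -0.012,  1.109, -0.083]), 'qvel': array([-0.001, -0.   , -0.002,  0.   , -0.002, -0.   , -0.001]), 'tau': array([-0.0000e+00, -5.9643e+01,  1.6080e+00, -2.8119e+01,  1.3000e-02,
        9.0000e-03,  0.0000e+00]), 'tcp_pos': array([0.248, 0.627, 0.23 ]), 'orientation': array([-5.880e-01, -3.086e+00,  3.000e-03]), 'contact_force': array([-0.387, -0.778,  1.262]), 'moment': array([ 0.016, -0.015, -0.013]), 'gripper_force': np.float64(0.0), 'grip_width': np.float64(0.085)}
scene 43.15923327327807 314.79986633406924 232.74081205645913 [[0.8278, 0.3416, -0.445, 0.1962], [-0.5606, 0.4734, -0.6795, -0.406], [-0.0215, 0.8119, 0.5833, 0.6306], [0.0, 0.0, 0.0, 1.0]]
top 47.56074674520028 324.6660229685129 243.57703948850036 [[0.0261, 0.9917, -0.1259, 0.4534], [-0.9995, 0.0285, 0.0167, 0.1728], [0.0201, 0.1254, 0.9919, 0.9706], [0.0, 0.0, 0.0, 1.0]]
```

View pics/scene0.png

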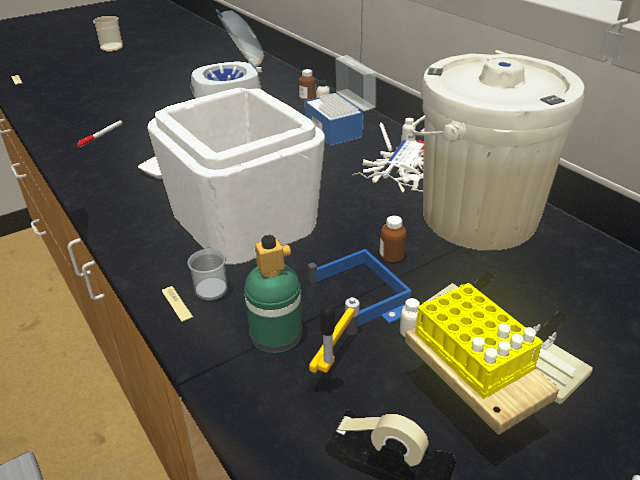

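View pics/top0.png

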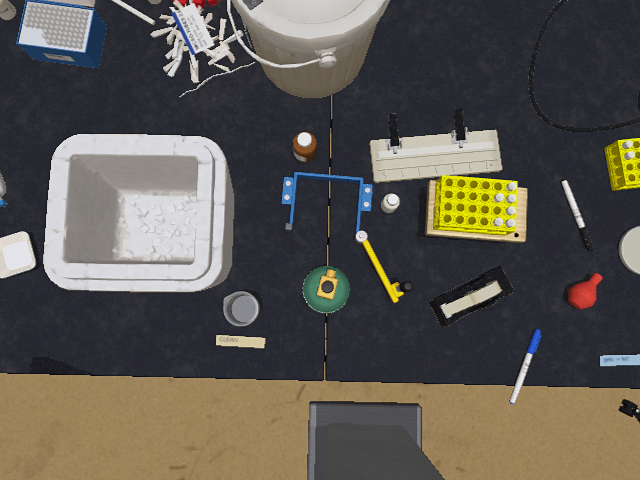

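```bash
cat > h.py <<'E'
import numpy as np,cv2
def cam(n):
    a=np.load(n+"_cam.npy"); return 240/np.tan(np.radians(a[0]/2)),a[1],a[2],a[3:].reshape(4,4)
def pt(n,u,v,z):
    f,cx,cy,T=cam(n); d=T[:3,:3]@np.array([(u-cx)/f,-(v-cy)/f,-1]); p=T[:3,3]; return p+d*(z-p[2])/d[2]
def proj(n,P):
    f,cx,cy,T=cam(n); c=T[:3,:3].T@(np.array(P)-T[:3,3]); return np.array([cx+f*c[0]/-c[2],cy-f*c[1]/-c[2]])
E
python3 - <<'E'
import cv2
im=cv2.imread("pics/top0.png"); c=im[165:315,260:420]; cv2.imwrite("pics/c1.png",cv2.resize(c,None,fx=4,fy=4,interpolation=cv2.INTER_CUBIC))
im=cv2.imread("pics/scene0.png"); c=im[220:380,230:430]; cv2.imwrite("pics/c2.png",cv2.resize(c,None,fx=3.75,fy=3.75,interpolation=cv2.INTER_CUBIC))
E
```

```text
(no output)
```

View pics/c1.png

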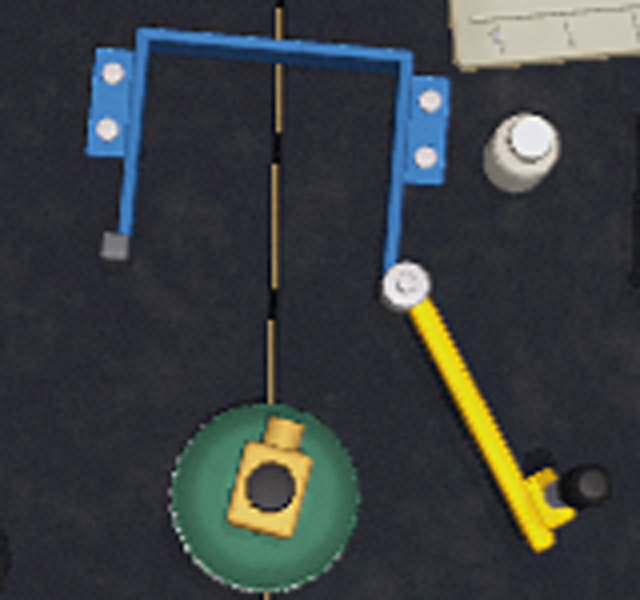

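View pics/c2.png

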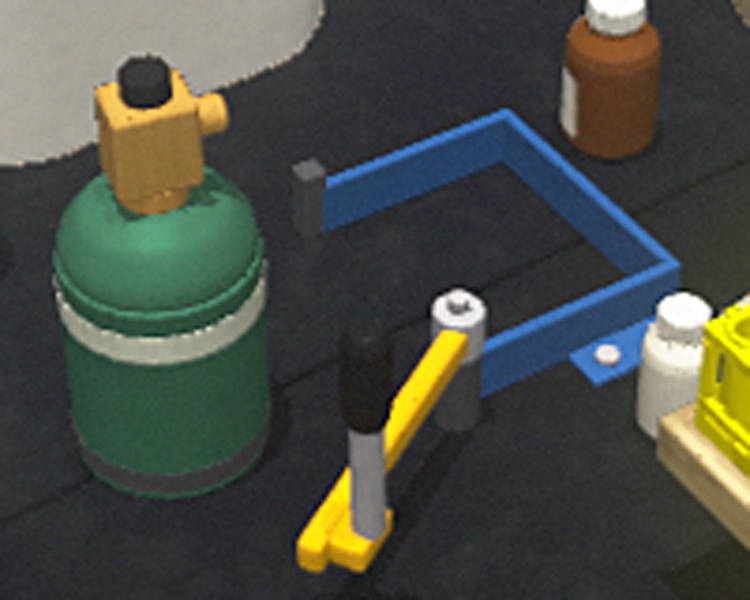

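Run:
```python
from h import *
t=lambda u,v,z:pt("top",260+u/4-.4,165+v/4-.4,z)[:2]
s=lambda u,v,z:pt("scene",230+u/3.75-.4,220+v/3.75-.4,z)[:2]
L=t(139,29,.026);R=t(412,52,.026);h=t(406,284,.062);hs=s(460,306,.062)
LS=s(505,110,.026);RS=s(680,266,.026)
print("corners",L,R,LS,RS,np.linalg.norm(L-R),"hinge",h,hs)
yd=(L-R)/np.linalg.norm(L-R); xd=np.array([yd[1],-yd[0]]); print("dock yaw",np.arctan2(xd[1],xd[0]))
print("dock c corners",(L+R)/2-.056*xd,"hinge",h+.054*xd+.064*yd, h-hs)
hd=h-((L+R)/2-.056*xd); print("hinge in dock",hd@xd,hd@yd)
print("cap",t(269,486,.172),s(146,72,.172),"stub",t(287,432,.15),"blk",[t(*p,.161) for p in((240,438),(313,462),(294,538),(228,520))])
k=t(586,484,.142);print("knob",k,s(366,335,.142))
th=np.arctan2(*(k-h)[::-1]);print("gate ang",th-np.arctan2(-.016,.108)-0-np.arctan2(yd[1],yd[0]), th)
```

```text
corners [0.70003745 0.21406946] [0.69337293 0.0925315 ] [0.69783013 0.21295625] [0.69118357 0.09073043] 0.12172054009898346 hinge [0.58398058 0.09637928] [0.58097072 0.09130144]
dock yaw -0.05478003795216388
dock c corners [0.6407892  0.15636663] hinge [0.64140375 0.15732663] [0.00300986 0.00507784]
hinge in dock -0.05343893069620908 -0.06300779062413361
cap [0.49206525 0.15449721] [0.49051923 0.15189925] stub [0.51364419 0.14772498] blk [array([0.51011961, 0.16548824]), array([0.50194238, 0.13812133]), array([0.47365186, 0.14450401]), array([0.47962938, 0.16909877])]
knob [0.49755323 0.03310067] [0.49481111 0.0276381 ]
gate ang -3.8785455601840244 -2.5096076267296943
```

```bash
cat >> h.py <<'E'
import json
from scipy.spatial.transform import Rotation as Ro
def down(a):  # tool z down, tool y at world yaw a (x = y cross z)
    y=np.array([np.cos(a),np.sin(a),0]);z=np.array([0,0,-1.]); return Ro.from_matrix(np.c_[np.cross(y,z),y,z])
def meas():
    from bench import status
    o=status.get_obs(); return Ro.from_rotvec(o["orientation"]),np.array(o["tcp_pos"])
def load():
    d=json.load(open("cmd.json")); return Ro.from_rotvec(d[0]),np.array(d[1])
def rows(targets,cur,final=True):
    R,p=cur; out=[]
    for Rt,pt_ in targets:
        out.append({"dp":[round(float(x),4)+0. for x in R.inv().apply(pt_-p)],"delta_rot":[round(float(x),3)+0. for x in (R.inv()*Rt).as_rotvec()]})
    l=out[-1]; json.dump([list((R*Ro.from_rotvec(l["delta_rot"])).as_rotvec()),list(p+R.apply(l["dp"]))],open("cmd.json","w"))
    print(len(out),json.dumps(out))
E
python3 - <<'E'
from h import *
m=meas(); A=down(np.pi/2-.24)
P=[(.25,.57,.26),(.29,.515,.27),(.32,.46,.27),(.34,.40,.27),(.355,.345,.27),(.37,.29,.27),(.39,.235,.27),(.42,.18,.27),(.46,.155,.27),(.4915,.1535,.25),(.4915,.1535,.23),(.4915,.1535,.23)]
rows([(A,np.array(p)) for p in P],m)
E
```

```text
12 [{"dp": [-0.0227, -0.0525, -0.0295], "delta_rot": [-0.002, 0.0, -0.137]}, {"dp": [-0.0801, -0.089, -0.0394], "delta_rot": [-0.002, 0.0, -0.137]}, {"dp": [-0.1283, -0.1291, -0.0394], "delta_rot": [-0.002, 0.0, -0.137]}, {"dp": [-0.169, -0.1775, -0.0393], "delta_rot": [-0.002, 0.0, -0.137]}, {"dp": [-0.2031, -0.2231, -0.0392], "delta_rot": [-0.002, 0.0, -0.137]}, {"dp": [-0.2373, -0.2687, -0.0391], "delta_rot": [-0.002, 0.0, -0.137]}, {"dp": [-0.2762, -0.3125, -0.039], "delta_rot": [-0.002, 0.0, -0.137]}, {"dp": [-0.3243, -0.3526, -0.039], "delta_rot": [-0.002, 0.0, -0.137]}, {"dp": [-0.3707, -0.3612, -0.039], "delta_rot": [-0.002, 0.0, -0.137]}, {"dp": [-0.4005, -0.3509, -0.019], "delta_rot": [-0.002, 0.0, -0.137]}, {"dp": [-0.4005, -0.3509, 0.001], "delta_rot": [-0.002, 0.0, -0.137]}, {"dp": [-0.4005, -0.3509, 0.001], "delta_rot": [-0.002, 0.0, -0.137]}]
```

```bash
python3 -m handwheel '[{"dp":[-0.023,-0.0525,-0.03],"delta_rot":[-0.002,0,-0.137]},{"dp":[-0.08,-0.089,-0.039],"delta_rot":[-0.002,0,-0.137]},{"dp":[-0.128,-0.129,-0.039],"delta_rot":[-0.002,0,-0.137]},{"dp":[-0.169,-0.1775,-0.039],"delta_rot":[-0.002,0,-0.137]},{"dp":[-0.203,-0.223,-0.039],"delta_rot":[-0.002,0,-0.137]},{"dp":[-0.237,-0.269,-0.039],"delta_rot":[-0.002,0,-0.137]},{"dp":[-0.276,-0.3125,-0.039],"delta_rot":[-0.002,0,-0.137]},{"dp":[-0.324,-0.3525,-0.039],"delta_rot":[-0.002,0,-0.137]},{"dp":[-0.371,-0.361,-0.039],"delta_rot":[-0.002,0,-0.137]},{"dp":[-0.4005,-0.3509,-0.019],"delta_rot":[-0.002,0,-0.137]},{"dp":[-0.4005,-0.3509,0.001],"delta_rot":[-0.002,0,-0.137]},{"dp":[-0.4005,-0.3509,0.001],"delta_rot":[-0.002,0,-0.137]}]' 1
python3 - <<'E'
from h import *
from bench import vision
R,p=meas();c=load();print(p,c[1],R.as_matrix().round(3).tolist())
f=vision.grab_frame("wrist");cv2.imwrite("pics/w0.png",f["img"]);print(f["fovy"],f["cx"],f["cy"],np.round(f["world_from_camera"],4).tolist())
T=np.array(f["world_from_camera"]);F=240/np.tan(np.radians(f["fovy"]/2))
np.save("w_cam.npy",np.array([F,f["cx"],f["cy"],*T.ravel()]))
E
```

```text
clock: 1.6
tcp_pos: [0.4905, 0.1534, 0.2287]
orientation: [-0.376, -3.116, 0.001]
contact_force: [-0.5, 0.3, -0.7]
grip_width: 0.0852
gripper_force: 0.0
[0.49045487 0.1533799  0.22865316] [0.49147647 0.15350817 0.2300357 ] [[-0.971, 0.238, -0.003], [0.238, 0.971, -0.0], [0.003, -0.001, -1.0]]
65.70646984690485 327.49728060070237 240.068558185997 [[0.2375, -0.9261, -0.2932, 0.4149], [0.9714, 0.2261, 0.0728, 0.1716], [-0.0011, -0.302, 0.9533, 0.3715], [0.0, 0.0, 0.0, 1.0]]
```

View pics/w0.png

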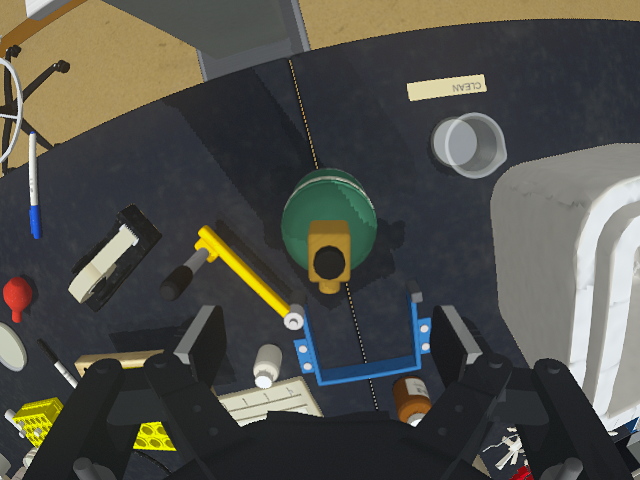

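Run:
```python
from h import *
a=np.load("w_cam.npy");F,cx,cy=a[:3];T=a[3:].reshape(4,4)
def w(u,v,z):
    d=np.array([u-cx,v-cy]);r=np.hypot(*d);t=r/F
    ray=T[:3,:3]@np.array([np.sin(t)*d[0]/r,-np.sin(t)*d[1]/r,-np.cos(t)]);p=T[:3,3];return (p+ray*(z-p[2])/ray[2])[:2]
c=w(329,263,.172);s=w(331,288,.148);print(c,s,np.arctan2(*(s-c)[::-1]))
l=[w(307,281,.161),w(307,255,.161)];r_=[w(351,281,.161),w(351,255,.161)];print(l,r_)
im=cv2.imread("pics/w0.png")[210:310,265:395];cv2.imwrite("pics/w0c.png",cv2.resize(im,None,fx=6,fy=6,interpolation=cv2.INTER_CUBIC))
```

```text
[0.48995415 0.15394276] [0.51655553 0.1489066 ] -0.18710493574000492
[array([0.5025003 , 0.13691027]), array([0.48593347, 0.14130188])] [array([0.50896679, 0.16337144]), array([0.49222839, 0.16707444])]
```

View pics/w0c.png

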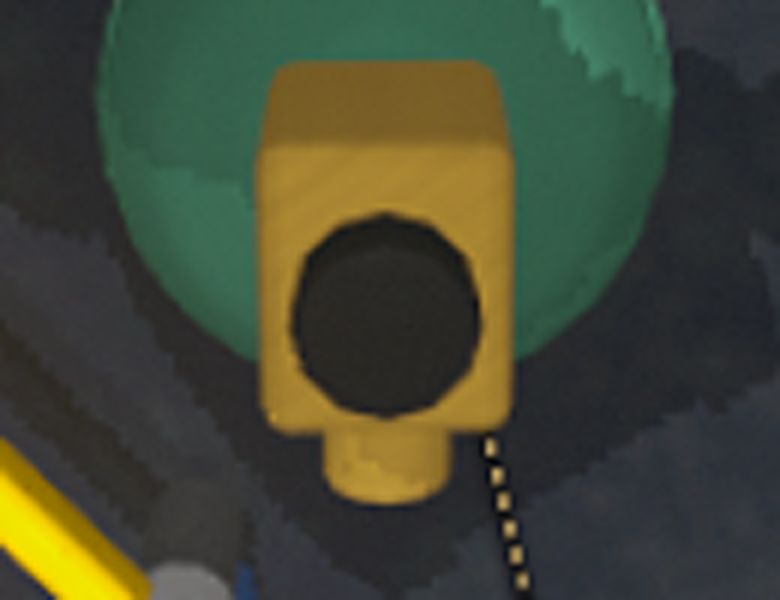

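```bash
python3 -m handwheel '[{"dp":[0,0,0.02],"delta_rot":[0,0,0]},{"dp":[0,0,0.05],"delta_rot":[0,0,0]},{"dp":[0,0,0.08],"delta_rot":[0,0,0]},{"dp":[0,0,0.104],"delta_rot":[0,0,0]},{"dp":[0,0,0.104],"delta_rot":[0,0,0]},{"dp":[0,0,0.104],"delta_rot":[0,0,0]}]' 1
python3 -m handwheel '[{"dp":[0,0,0],"delta_rot":[0,0,0]},{"dp":[0,0,0],"delta_rot":[0,0,0]},{"dp":[0,0,0],"delta_rot":[0,0,0]},{"dp":[0,0,0],"delta_rot":[0,0,0]},{"dp":[0,0,0],"delta_rot":[0,0,0]},{"dp":[0,0,0],"delta_rot":[0,0,0]},{"dp":[0,0,0],"delta_rot":[0,0,0]},{"dp":[0,0,0],"delta_rot":[0,0,0]}]' 0 90
python3 -c "
from h import *
R,p=load();p=p+R.apply([0,0,.104]);json.dump([list(R.as_rotvec()),list(p)],open('cmd.json','w'));print(p,meas()[1],meas()[0].as_matrix().round(3).tolist())"
```

```text
clock: 2.4
tcp_pos: [0.4925, 0.1547, 0.1277]
orientation: [0.375, 3.117, 0.005]
contact_force: [0.3, -0.9, 0.4]
grip_width: 0.0859
gripper_force: 0.0
clock: 3.4
tcp_pos: [0.4919, 0.154, 0.1268]
orientation: [0.376, 3.118, 0.003]
contact_force: [-1.0, -1.4, 6.1]
grip_width: 0.0253
gripper_force: 89.9
[0.49148883 0.15354512 0.12603571] [0.49191049 0.15404952 0.12676037] [[-0.971, 0.238, 0.001], [0.238, 0.971, 0.002], [-0.0, 0.002, -1.0]]
```

```bash
cat > step.py <<'E'
import sys
from h import *
side,psi1=sys.argv[1],float(sys.argv[2])   # side that is raised
R,p=load(); B=down(np.pi/2)                # tool in upright bottle frame with yaw 0
off=np.array([0,0,.126]); Rb=R*B.inv(); psi0=Rb.as_euler("ZYX")[0]; o=p-Rb.apply(off)
s=1 if side=="L" else -1; e=np.array([0,.038*s,0]); o[2]=0.
Z=lambda a:Ro.from_euler("z",a)
P=o-Z(psi0).apply(e)
def pose(psi,t,dz=-.0005):
    Q=Z(psi)*Ro.from_euler("x",s*t); b=P+Q.apply(e); return Q*B,b+Q.apply(off)+[0,0,dz]
sw=[.12,.32,.55,.8,1,1,1]
T=[pose(psi0,.07),pose(psi0,.14)]+[pose(psi0+k*(psi1-psi0),.14) for k in sw]+[pose(psi1,.07),pose(psi1,0,0),pose(psi1,0,0)]
print("from",o.round(4),round(psi0,3),"to",(P+Z(psi1).apply(e)).round(4)); rows(T,(R,p))
E
cat > chk.py <<'E'
from h import *
R,p=meas(); Rb=R*down(np.pi/2).inv(); print("bottle est",(p-Rb.apply([0,0,.126])).round(4),Rb.as_euler("ZYX").round(3))
E
python3 step.py R .257
```

```text
from [0.4915 0.1536 0.    ] -0.24 to [0.5102 0.1538 0.    ]
12 [{"dp": [0.0, 0.009, -0.0018], "delta_rot": [0.07, 0.0, 0.0]}, {"dp": [0.0, 0.018, -0.0035], "delta_rot": [0.14, 0.0, 0.0]}, {"dp": [-0.0012, 0.018, -0.0035], "delta_rot": [0.14, -0.004, -0.06]}, {"dp": [-0.0032, 0.0183, -0.0035], "delta_rot": [0.14, -0.011, -0.159]}, {"dp": [-0.0054, 0.0187, -0.0035], "delta_rot": [0.139, -0.019, -0.273]}, {"dp": [-0.0078, 0.0196, -0.0035], "delta_rot": [0.139, -0.028, -0.397]}, {"dp": [-0.0096, 0.0204, -0.0035], "delta_rot": [0.137, -0.035, -0.496]}, {"dp": [-0.0096, 0.0204, -0.0035], "delta_rot": [0.137, -0.035, -0.496]}, {"dp": [-0.0096, 0.0204, -0.0035], "delta_rot": [0.137, -0.035, -0.496]}, {"dp": [-0.0139, 0.0125, -0.0018], "delta_rot": [0.069, -0.017, -0.497]}, {"dp": [-0.0181, 0.0046, 0.0], "delta_rot": [0.0, 0.0, -0.497]}, {"dp": [-0.0181, 0.0046, 0.0], "delta_rot": [0.0, 0.0, -0.497]}]
```

```bash
python3 -m handwheel '[{"dp":[0,0.009,-0.0018],"delta_rot":[0.07,0,0]},{"dp":[0,0.018,-0.0035],"delta_rot":[0.14,0,0]},{"dp":[-0.0012,0.018,-0.0035],"delta_rot":[0.14,-0.004,-0.06]},{"dp":[-0.0032,0.0183,-0.0035],"delta_rot":[0.14,-0.011,-0.159]},{"dp":[-0.0054,0.0187,-0.0035],"delta_rot":[0.139,-0.019,-0.273]},{"dp":[-0.0078,0.0196,-0.0035],"delta_rot":[0.139,-0.028,-0.397]},{"dp":[-0.0096,0.0204,-0.0035],"delta_rot":[0.137,-0.035,-0.496]},{"dp":[-0.0096,0.0204,-0.0035],"delta_rot":[0.137,-0.035,-0.496]},{"dp":[-0.0096,0.0204,-0.0035],"delta_rot":[0.137,-0.035,-0.496]}]' 0 90
python3 - <<'E'
import chk
from bench import vision
import cv2
f=vision.grab_frame("scene");cv2.imwrite("pics/s1.png",cv2.resize(f["img"][200:380,200:440],None,fx=3,fy=3,interpolation=cv2.INTER_CUBIC))
E
```

```text
clock: 4.53
tcp_pos: [0.5063, 0.1727, 0.1304]
orientation: [-0.395, 3.089, -0.211]
contact_force: [-1.0, 2.1, 5.5]
grip_width: 0.0249
gripper_force: 90.9
bottle est [0.5109 0.1561 0.0055] [ 0.255 -0.003 -0.137]
```

View pics/s1.png

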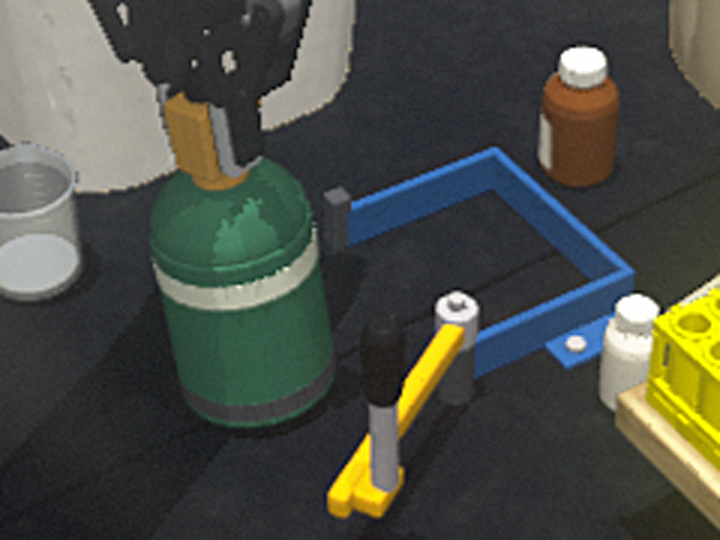

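```bash
python3 - <<'E'
from h import *
Rf,pf=load(); d=Ro.from_rotvec([0,0,-.497]); R0=Rf*d.inv(); p0=pf-R0.apply([-.0181,.0046,0])
at=lambda dp,r:(R0*Ro.from_rotvec(r),p0+R0.apply(dp))
rows([at([-0.0139,0.0125,-0.0018],[0.069,-0.017,-0.497]),(Rf,pf),(Rf,pf)],at([-0.0096,0.0204,-0.0035],[0.137,-0.035,-0.496]))
E
python3 step.py L -.24
```

```text
3 [{"dp": [0.0, -0.0087, 0.0029], "delta_rot": [-0.07, 0.001, 0.0]}, {"dp": [0.0001, -0.0173, 0.006], "delta_rot": [-0.14, 0.0, 0.0]}, {"dp": [0.0001, -0.0173, 0.006], "delta_rot": [-0.14, 0.0, 0.0]}]
from [0.5102 0.1537 0.    ] 0.257 to [0.5289 0.1539 0.    ]
12 [{"dp": [-0.0001, -0.0089, -0.0018], "delta_rot": [-0.07, 0.0, 0.0]}, {"dp": [-0.0001, -0.0179, -0.0036], "delta_rot": [-0.14, 0.0, 0.0]}, {"dp": [-0.0013, -0.0179, -0.0036], "delta_rot": [-0.14, -0.004, 0.06]}, {"dp": [-0.0032, -0.0182, -0.0036], "delta_rot": [-0.139, -0.011, 0.159]}, {"dp": [-0.0055, -0.0187, -0.0036], "delta_rot": [-0.139, -0.019, 0.273]}, {"dp": [-0.0078, -0.0195, -0.0036], "delta_rot": [-0.138, -0.027, 0.397]}, {"dp": [-0.0096, -0.0203, -0.0036], "delta_rot": [-0.137, -0.034, 0.496]}, {"dp": [-0.0096, -0.0203, -0.0036], "delta_rot": [-0.137, -0.034, 0.496]}, {"dp": [-0.0096, -0.0203, -0.0036], "delta_rot": [-0.137, -0.034, 0.496]}, {"dp": [-0.0139, -0.0124, -0.0018], "delta_rot": [-0.068, -0.017, 0.497]}, {"dp": [-0.0182, -0.0046, 0.0], "delta_rot": [0.0, 0.0, 0.497]}, {"dp": [-0.0182, -0.0046, 0.0], "delta_rot": [0.0, 0.0, 0.497]}]
```

```bash
python3 -m handwheel '[{"dp":[0,-0.0087,0.0029],"delta_rot":[-0.07,0.001,0]},{"dp":[0.0001,-0.0173,0.006],"delta_rot":[-0.14,0,0]},{"dp":[0.0001,-0.0173,0.006],"delta_rot":[-0.14,0,0]}]'; python3 chk.py
python3 -m handwheel '[{"dp":[-0.0001,-0.0089,-0.0018],"delta_rot":[-0.07,0,0]},{"dp":[-0.0001,-0.0179,-0.0036],"delta_rot":[-0.14,0,0]},{"dp":[-0.0013,-0.0179,-0.0036],"delta_rot":[-0.14,-0.004,0.06]},{"dp":[-0.0032,-0.0182,-0.0036],"delta_rot":[-0.139,-0.011,0.159]},{"dp":[-0.0055,-0.0187,-0.0036],"delta_rot":[-0.139,-0.019,0.273]},{"dp":[-0.0078,-0.0195,-0.0036],"delta_rot":[-0.138,-0.027,0.397]},{"dp":[-0.0096,-0.0203,-0.0036],"delta_rot":[-0.137,-0.034,0.496]},{"dp":[-0.0096,-0.0203,-0.0036],"delta_rot":[-0.137,-0.034,0.496]},{"dp":[-0.0096,-0.0203,-0.0036],"delta_rot":[-0.137,-0.034,0.496]},{"dp":[-0.0139,-0.0124,-0.0018],"delta_rot":[-0.068,-0.017,0.497]},{"dp":[-0.0182,-0.0046,0],"delta_rot":[0,0,0.497]},{"dp":[-0.0182,-0.0046,0],"delta_rot":[0,0,0.497]}]'; python3 chk.py; python3 step.py R .257
```

```text
clock: 4.95
tcp_pos: [0.5116, 0.1525, 0.1268]
orientation: [-0.393, 3.114, 0.003]
contact_force: [1.5, -3.1, 7.6]
grip_width: 0.025
gripper_force: 92.1
bottle est [0.5119 0.1528 0.0008] [ 0.251 -0.003  0.002]
clock: 6.45
tcp_pos: [0.5301, 0.1561, 0.1268]
orientation: [0.373, 3.117, -0.0]
contact_force: [2.1, -1.0, 6.1]
grip_width: 0.0247
gripper_force: 92.7
bottle est [0.5304 0.156  0.0008] [-0.238 -0.002  0.   ]
from [0.5289 0.1539 0.    ] -0.24 to [0.5476 0.1541 0.    ]
12 [{"dp": [0.0, 0.009, -0.0018], "delta_rot": [0.071, 0.0, 0.0]}, {"dp": [0.0, 0.018, -0.0035], "delta_rot": [0.141, 0.0, 0.0]}, {"dp": [-0.0012, 0.0181, -0.0035], "delta_rot": [0.14, -0.004, -0.06]}, {"dp": [-0.0032, 0.0183, -0.0035], "delta_rot": [0.14, -0.011, -0.159]}, {"dp": [-0.0054, 0.0188, -0.0035], "delta_rot": [0.14, -0.019, -0.273]}, {"dp": [-0.0078, 0.0196, -0.0035], "delta_rot": [0.139, -0.028, -0.397]}, {"dp": [-0.0096, 0.0204, -0.0035], "delta_rot": [0.138, -0.034, -0.496]}, {"dp": [-0.0096, 0.0204, -0.0035], "delta_rot": [0.138, -0.034, -0.496]}, {"dp": [-0.0096, 0.0204, -0.0035], "delta_rot": [0.138, -0.034, -0.496]}, {"dp": [-0.0139, 0.0125, -0.0018], "delta_rot": [0.069, -0.017, -0.497]}, {"dp": [-0.0181, 0.0047, 0.0], "delta_rot": [0.0, 0.0, -0.497]}, {"dp": [-0.0181, 0.0047, 0.0], "delta_rot": [0.0, 0.0, -0.497]}]
```

```bash
python3 -m handwheel '[{"dp":[0,0.009,-0.0018],"delta_rot":[0.07,0,0]},{"dp":[0,0.018,-0.0035],"delta_rot":[0.14,0,0]},{"dp":[-0.0012,0.018,-0.0035],"delta_rot":[0.14,-0.004,-0.06]},{"dp":[-0.0032,0.0183,-0.0035],"delta_rot":[0.14,-0.011,-0.159]},{"dp":[-0.0054,0.0187,-0.0035],"delta_rot":[0.139,-0.019,-0.273]},{"dp":[-0.0078,0.0196,-0.0035],"delta_rot":[0.139,-0.028,-0.397]},{"dp":[-0.0096,0.0204,-0.0035],"delta_rot":[0.137,-0.035,-0.496]},{"dp":[-0.0096,0.0204,-0.0035],"delta_rot":[0.137,-0.035,-0.496]},{"dp":[-0.0096,0.0204,-0.0035],"delta_rot":[0.137,-0.035,-0.496]},{"dp":[-0.0139,0.0125,-0.0018],"delta_rot":[0.069,-0.017,-0.497]},{"dp":[-0.0181,0.0047,0],"delta_rot":[0,0,-0.497]},{"dp":[-0.0181,0.0047,0],"delta_rot":[0,0,-0.497]}]'; python3 chk.py
python3 -m handwheel '[{"dp":[-0.0001,-0.0089,-0.0018],"delta_rot":[-0.07,0,0]},{"dp":[-0.0001,-0.0179,-0.0036],"delta_rot":[-0.14,0,0]},{"dp":[-0.0013,-0.0179,-0.0036],"delta_rot":[-0.14,-0.004,0.06]},{"dp":[-0.0032,-0.0182,-0.0036],"delta_rot":[-0.139,-0.011,0.159]},{"dp":[-0.0055,-0.0187,-0.0036],"delta_rot":[-0.139,-0.019,0.273]},{"dp":[-0.0078,-0.0195,-0.0036],"delta_rot":[-0.138,-0.027,0.397]},{"dp":[-0.0096,-0.0203,-0.0036],"delta_rot":[-0.137,-0.034,0.496]},{"dp":[-0.0096,-0.0203,-0.0036],"delta_rot":[-0.137,-0.034,0.496]},{"dp":[-0.0096,-0.0203,-0.0036],"delta_rot":[-0.137,-0.034,0.496]},{"dp":[-0.0139,-0.0124,-0.0018],"delta_rot":[-0.068,-0.017,0.497]},{"dp":[-0.0182,-0.0046,0],"delta_rot":[0,0,0.497]},{"dp":[-0.0182,-0.0046,0],"delta_rot":[0,0,0.497]}]'; python3 chk.py; python3 step.py L -.24 |head -1
python3 - <<'E'
from bench import vision
import cv2
f=vision.grab_frame("scene");cv2.imwrite("pics/s2.png",cv2.resize(f["img"][180:380,200:440],None,fx=3,fy=3,interpolation=cv2.INTER_CUBIC))
E
```

```text
clock: 7.95
tcp_pos: [0.5489, 0.1535, 0.1268]
orientation: [-0.396, 3.114, 0.002]
contact_force: [0.8, -2.5, 7.0]
grip_width: 0.0246
gripper_force: 93.3
bottle est [0.5493 0.1537 0.0008] [ 0.253 -0.003  0.001]
clock: 9.45
tcp_pos: [0.5674, 0.1564, 0.1269]
orientation: [0.372, 3.117, -0.002]
contact_force: [1.8, -1.0, 7.0]
grip_width: 0.0243
gripper_force: 93.5
bottle est [0.5676 0.1562 0.0009] [-0.237 -0.003 -0.001]
from [0.5476 0.1542 0.    ] 0.257 to [0.5663 0.1543 0.    ]
```

View pics/s2.png

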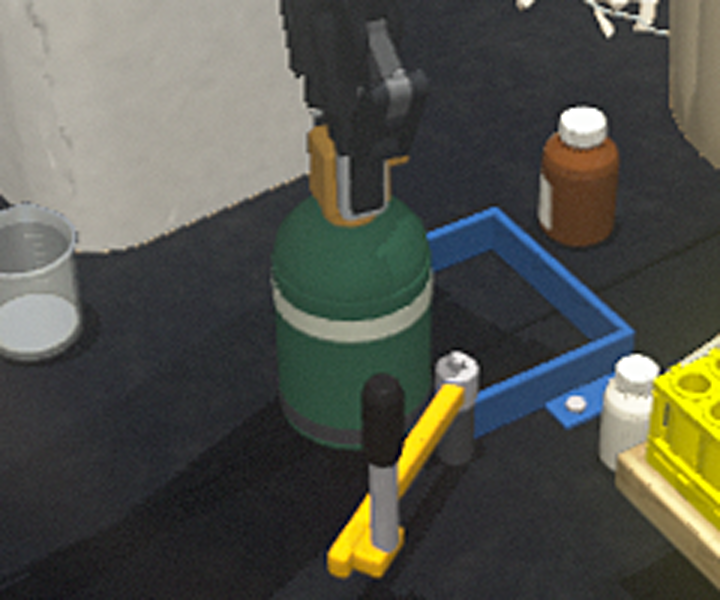

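```bash
python3 -m handwheel '[{"dp":[0,0.009,-0.0018],"delta_rot":[0.07,0,0]},{"dp":[0,0.018,-0.0035],"delta_rot":[0.14,0,0]},{"dp":[-0.0012,0.018,-0.0035],"delta_rot":[0.14,-0.004,-0.06]},{"dp":[-0.0032,0.0183,-0.0035],"delta_rot":[0.14,-0.011,-0.159]},{"dp":[-0.0054,0.0187,-0.0035],"delta_rot":[0.139,-0.019,-0.273]},{"dp":[-0.0078,0.0196,-0.0035],"delta_rot":[0.139,-0.028,-0.397]},{"dp":[-0.0096,0.0204,-0.0035],"delta_rot":[0.137,-0.035,-0.496]},{"dp":[-0.0096,0.0204,-0.0035],"delta_rot":[0.137,-0.035,-0.496]},{"dp":[-0.0096,0.0204,-0.0035],"delta_rot":[0.137,-0.035,-0.496]},{"dp":[-0.0139,0.0125,-0.0018],"delta_rot":[0.069,-0.017,-0.497]},{"dp":[-0.0181,0.0047,0],"delta_rot":[0,0,-0.497]},{"dp":[-0.0181,0.0047,0],"delta_rot":[0,0,-0.497]}]'; python3 chk.py
python3 -m handwheel '[{"dp":[-0.0001,-0.0089,-0.0018],"delta_rot":[-0.07,0,0]},{"dp":[-0.0001,-0.0179,-0.0036],"delta_rot":[-0.14,0,0]},{"dp":[-0.0013,-0.0179,-0.0036],"delta_rot":[-0.14,-0.004,0.06]},{"dp":[-0.0032,-0.0182,-0.0036],"delta_rot":[-0.139,-0.011,0.159]},{"dp":[-0.0055,-0.0187,-0.0036],"delta_rot":[-0.139,-0.019,0.273]},{"dp":[-0.0078,-0.0195,-0.0036],"delta_rot":[-0.138,-0.027,0.397]},{"dp":[-0.0096,-0.0203,-0.0036],"delta_rot":[-0.137,-0.034,0.496]},{"dp":[-0.0096,-0.0203,-0.0036],"delta_rot":[-0.137,-0.034,0.496]},{"dp":[-0.0096,-0.0203,-0.0036],"delta_rot":[-0.137,-0.034,0.496]},{"dp":[-0.0139,-0.0124,-0.0018],"delta_rot":[-0.068,-0.017,0.497]},{"dp":[-0.0182,-0.0046,0],"delta_rot":[0,0,0.497]},{"dp":[-0.0182,-0.0046,0],"delta_rot":[0,0,0.497]}]'; python3 chk.py
```

```text
clock: 11.0
tcp_pos: [0.5863, 0.1544, 0.1268]
orientation: [-0.397, 3.114, 0.001]
contact_force: [1.7, -1.1, 7.5]
grip_width: 0.025
gripper_force: 93.9
bottle est [0.5866 0.1545 0.0008] [ 0.254 -0.003  0.   ]
clock: 12.5
tcp_pos: [0.6047, 0.1566, 0.1269]
orientation: [0.372, 3.117, -0.004]
contact_force: [0.4, -2.9, 7.5]
grip_width: 0.0245
gripper_force: 94.0
bottle est [0.605  0.1562 0.0009] [-0.237 -0.003 -0.002]
```

```bash
python3 -m handwheel '[{"dp":[0,0.009,-0.0018],"delta_rot":[0.07,0,0]},{"dp":[0,0.018,-0.0035],"delta_rot":[0.14,0,0]},{"dp":[-0.0012,0.018,-0.0035],"delta_rot":[0.14,-0.004,-0.06]},{"dp":[-0.0032,0.0183,-0.0035],"delta_rot":[0.14,-0.011,-0.159]},{"dp":[-0.0054,0.0187,-0.0035],"delta_rot":[0.139,-0.019,-0.273]},{"dp":[-0.0078,0.0196,-0.0035],"delta_rot":[0.139,-0.028,-0.397]},{"dp":[-0.0096,0.0204,-0.0035],"delta_rot":[0.137,-0.035,-0.496]},{"dp":[-0.0096,0.0204,-0.0035],"delta_rot":[0.137,-0.035,-0.496]},{"dp":[-0.0096,0.0204,-0.0035],"delta_rot":[0.137,-0.035,-0.496]},{"dp":[-0.0139,0.0125,-0.0018],"delta_rot":[0.069,-0.017,-0.497]},{"dp":[-0.0181,0.0047,0],"delta_rot":[0,0,-0.497]},{"dp":[-0.0181,0.0047,0],"delta_rot":[0,0,-0.497]}]'; python3 chk.py
python3 -m handwheel '[{"dp":[-0.0001,-0.0089,-0.0018],"delta_rot":[-0.07,0,0]},{"dp":[-0.0001,-0.0179,-0.0036],"delta_rot":[-0.14,0,0]},{"dp":[-0.0013,-0.0179,-0.0036],"delta_rot":[-0.14,-0.004,0.06]},{"dp":[-0.0032,-0.0182,-0.0036],"delta_rot":[-0.139,-0.011,0.159]},{"dp":[-0.0055,-0.0187,-0.0036],"delta_rot":[-0.139,-0.019,0.273]},{"dp":[-0.0078,-0.0195,-0.0036],"delta_rot":[-0.138,-0.027,0.397]},{"dp":[-0.0096,-0.0203,-0.0036],"delta_rot":[-0.137,-0.034,0.496]},{"dp":[-0.0096,-0.0203,-0.0036],"delta_rot":[-0.137,-0.034,0.496]},{"dp":[-0.0096,-0.0203,-0.0036],"delta_rot":[-0.137,-0.034,0.496]},{"dp":[-0.0139,-0.0124,-0.0018],"delta_rot":[-0.068,-0.017,0.497]},{"dp":[-0.0182,-0.0046,0],"delta_rot":[0,0,0.497]},{"dp":[-0.0182,-0.0046,0],"delta_rot":[0,0,0.497]}]'; python3 chk.py
python3 - <<'E'
from bench import vision
import cv2
f=vision.grab_frame("scene");cv2.imwrite("pics/s3.png",cv2.resize(f["img"][160:370,210:450],None,fx=2.8,fy=2.8,interpolation=cv2.INTER_CUBIC))
E
```

```text
clock: 14.0
tcp_pos: [0.6236, 0.155, 0.1268]
orientation: [-0.398, 3.114, 0.001]
contact_force: [0.6, -1.6, 8.0]
grip_width: 0.025
gripper_force: 94.3
bottle est [0.6239 0.1551 0.0008] [ 0.254 -0.002  0.   ]
clock: 15.5
tcp_pos: [0.6421, 0.1572, 0.127]
orientation: [0.371, 3.117, -0.005]
contact_force: [1.2, -3.2, 7.7]
grip_width: 0.0246
gripper_force: 94.4
bottle est [0.6424 0.1567 0.001 ] [-0.237 -0.003 -0.003]
```

View pics/s3.png

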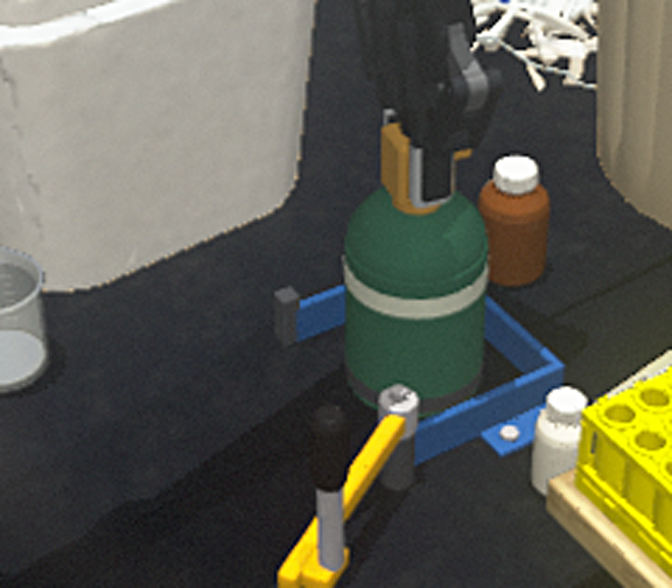

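```bash
python3 -m handwheel '[{"dp":[0,0,0],"delta_rot":[0,0,0]},{"dp":[0,0,0],"delta_rot":[0,0,0]},{"dp":[0,0,0],"delta_rot":[0,0,0]},{"dp":[0,0,0],"delta_rot":[0,0,0]},{"dp":[0,0,0],"delta_rot":[0,0,0]},{"dp":[0,0,0],"delta_rot":[0,0,0]},{"dp":[0,0,-0.02],"delta_rot":[0,0,0]},{"dp":[0,0,-0.05],"delta_rot":[0,0,0]},{"dp":[0,0,-0.08],"delta_rot":[0,0,0]},{"dp":[0,0,-0.11],"delta_rot":[0,0,0]},{"dp":[0,0,-0.11],"delta_rot":[0,0,0]}]' 1
python3 - <<'E'
from h import *
from bench import status,vision
m=meas();print(m[1],np.round(status.get_obs()["joints"],2))
T=[];s=m[1];g=np.array([.497,.0315,.235])
for k in (.15,.35,.55,.75,.9,1,1):T.append((down(1.331+k*.77),s+k*(g-s)))
rows(T,m)
f=vision.grab_frame("top");cv2.imwrite("pics/t4.png",cv2.resize(f["img"][120:330,230:430],None,fx=2.8,fy=2.8,interpolation=cv2.INTER_CUBIC))
E
```

```text
clock: 16.92
tcp_pos: [0.6434, 0.1558, 0.2409]
orientation: [0.376, 3.112, 0.008]
contact_force: [-0.2, 0.2, -0.2]
grip_width: 0.0856
gripper_force: 0.0
[0.64343793 0.15578122 0.24085494] [-0.55  0.45  0.3   1.6  -0.15  1.1   1.12]
7 [{"dp": [0.0169, -0.0233, 0.0006], "delta_rot": [0.006, 0.006, -0.116]}, {"dp": [0.0394, -0.0545, 0.0015], "delta_rot": [0.005, 0.007, -0.27]}, {"dp": [0.062, -0.0856, 0.0023], "delta_rot": [0.005, 0.007, -0.424]}, {"dp": [0.0845, -0.1167, 0.0032], "delta_rot": [0.004, 0.008, -0.578]}, {"dp": [0.1014, -0.14, 0.0038], "delta_rot": [0.004, 0.008, -0.694]}, {"dp": [0.1127, -0.1556, 0.0042], "delta_rot": [0.003, 0.008, -0.771]}, {"dp": [0.1127, -0.1556, 0.0042], "delta_rot": [0.003, 0.008, -0.771]}]
```

View pics/t4.png

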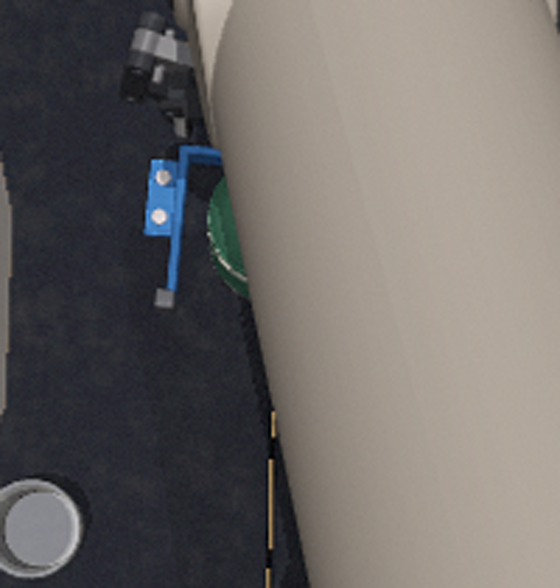

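```bash
python3 -m handwheel '[{"dp":[0.017,-0.0235,0.0006],"delta_rot":[0.006,0.006,-0.116]},{"dp":[0.0395,-0.0545,0.0015],"delta_rot":[0.005,0.007,-0.27]},{"dp":[0.062,-0.0855,0.0023],"delta_rot":[0.005,0.007,-0.424]},{"dp":[0.0845,-0.1165,0.003],"delta_rot":[0.004,0.008,-0.578]},{"dp":[0.1015,-0.14,0.004],"delta_rot":[0.004,0.008,-0.694]},{"dp":[0.1125,-0.1555,0.004],"delta_rot":[0.003,0.008,-0.771]},{"dp":[0.1125,-0.1555,0.004],"delta_rot":[0.003,0.008,-0.771]}]' 1
python3 - <<'E'
from h import *
from bench import vision
R,p=meas();print(p,R.as_matrix().round(3).tolist())
f=vision.grab_frame("wrist");T=np.array(f["world_from_camera"]);F=240/np.tan(np.radians(f["fovy"]/2))
np.save("w_cam.npy",np.array([F,f["cx"],f["cy"],*T.ravel()]))
cv2.imwrite("pics/w5.png",f["img"])
f=vision.grab_frame("scene");cv2.imwrite("pics/s5.png",f["img"])
E
```

```text
clock: 17.85
tcp_pos: [0.494, 0.0303, 0.2317]
orientation: [0.818, -3.025, 0.0]
contact_force: [0.2, 1.2, -0.1]
grip_width: 0.0854
gripper_force: 0.0
[0.49401941 0.03026465 0.23169732] [[-0.864, -0.504, -0.008], [-0.504, 0.864, -0.002], [0.008, 0.002, -1.0]]
```

View pics/w5.png

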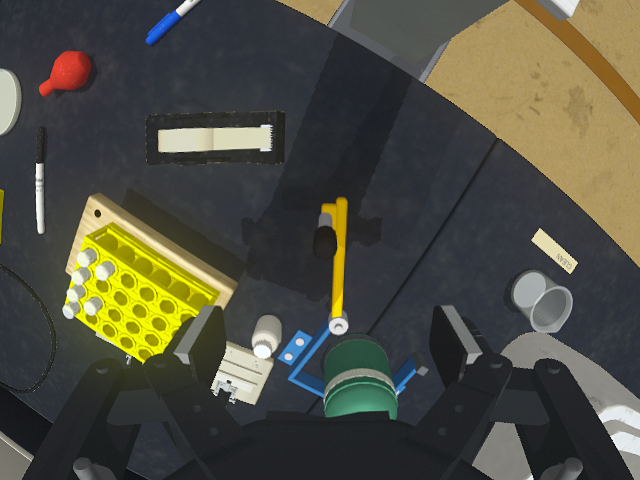

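```bash
cat >> h.py <<'E'
def wpt(u,v,z):
    a=np.load("w_cam.npy");F,cx,cy=a[:3];T=a[3:].reshape(4,4)
    d=np.array([u-cx,v-cy]);r=np.hypot(*d);t=r/F
    ray=T[:3,:3]@np.array([np.sin(t)*d[0]/r,-np.sin(t)*d[1]/r,-np.cos(t)]);p=T[:3,3];return (p+ray*(z-p[2])/ray[2])[:2]
E
python3 - <<'E'
from h import *
print(wpt(325,247,.142),wpt(339,324,.062))
m=meas();k=np.array([.497,.0315]);print("knob in tool",m[0].inv().apply([k[0]-m[1][0],k[1]-m[1][1],0]))
E
```

```text
[0.49497343 0.02883983] [0.57920288 0.09299866]
knob in tool [-1.08284364e-03 -1.02407836e-03 -8.58910967e-06]
```

```bash
python3 -m handwheel '[{"dp":[-0.001,-0.0005,0.03],"delta_rot":[0,0,0]},{"dp":[-0.001,-0.0005,0.06],"delta_rot":[0,0,0]},{"dp":[-0.001,-0.0005,0.09],"delta_rot":[0,0,0]},{"dp":[-0.001,-0.0005,0.115],"delta_rot":[0,0,0]},{"dp":[-0.001,-0.0005,0.115],"delta_rot":[0,0,0]},{"dp":[-0.001,-0.0005,0.115],"delta_rot":[0,0,0]}]' 1
python3 -m handwheel '[{"dp":[0,0,0],"delta_rot":[0,0,0]},{"dp":[0,0,0],"delta_rot":[0,0,0]},{"dp":[0,0,0],"delta_rot":[0,0,0]},{"dp":[0,0,0],"delta_rot":[0,0,0]},{"dp":[0,0,0],"delta_rot":[0,0,0]},{"dp":[0,0,0],"delta_rot":[0,0,0]}]' 0.28 20
python3 - <<'E'
from h import *
from bench import vision
m=meas();print(m[1]);c=np.array([.5825,.095]);v=m[1][:2]-c;print(np.hypot(*v),np.arctan2(*v[::-1]))
f=vision.grab_frame("scene");cv2.imwrite("pics/s6.png",cv2.resize(f["img"][160:370,210:450],None,fx=2.8,fy=2.8,interpolation=cv2.INTER_CUBIC))
f0=np.arctan2(*v[::-1])+2*np.pi;z=m[1][2]
y0=np.arctan2(m[0].as_matrix()[1,1],m[0].as_matrix()[0,1])
def T(k):
    ph=f0+k*(1.603-f0); r=np.hypot(*v)+(.1092-np.hypot(*v))*min(1,3*k); return down(y0+k*(.09-y0)),np.array([c[0]+r*np.cos(ph),c[1]+r*np.sin(ph),z])
rows([T(k) for k in np.r_[.02,np.linspace(.07,.6,10),.6]],m)
E
```

```text
clock: 18.7
tcp_pos: [0.4965, 0.0317, 0.1176]
orientation: [0.823, -3.026, 0.001]
contact_force: [-0.2, 0.1, 0.3]
grip_width: 0.0856
gripper_force: 0.0
clock: 19.45
tcp_pos: [0.4956, 0.0312, 0.117]
orientation: [0.822, -3.025, 0.0]
contact_force: [-0.6, -0.1, -0.2]
grip_width: 0.0237
gripper_force: 0.0
[0.49557571 0.03116909 0.11701094]
0.1078434820990803 -2.50819756249825
12 [{"dp": [0.0005, 0.0047, 0.0], "delta_rot": [0.001, -0.007, 0.04]}, {"dp": [0.0007, 0.0164, 0.0], "delta_rot": [0.001, -0.007, 0.141]}, {"dp": [-0.0006, 0.0302, 0.0], "delta_rot": [0.001, -0.007, 0.259]}, {"dp": [-0.0037, 0.0437, 0.0], "delta_rot": [0.0, -0.007, 0.378]}, {"dp": [-0.0085, 0.0567, 0.0], "delta_rot": [0.0, -0.007, 0.496]}, {"dp": [-0.0149, 0.0691, 0.0], "delta_rot": [-0.001, -0.007, 0.615]}, {"dp": [-0.023, 0.0805, 0.0], "delta_rot": [-0.001, -0.007, 0.733]}, {"dp": [-0.0325, 0.0906, -0.0001], "delta_rot": [-0.001, -0.007, 0.852]}, {"dp": [-0.0433, 0.0995, -0.0001], "delta_rot": [-0.002, -0.007, 0.97]}, {"dp": [-0.0551, 0.107, -0.0002], "delta_rot": [-0.002, -0.007, 1.089]}, {"dp": [-0.0678, 0.1128, -0.0003], "delta_rot": [-0.003, -0.007, 1.207]}, {"dp": [-0.0678, 0.1128, -0.0003], "delta_rot": [-0.003, -0.007, 1.207]}]
```

View pics/s6.png

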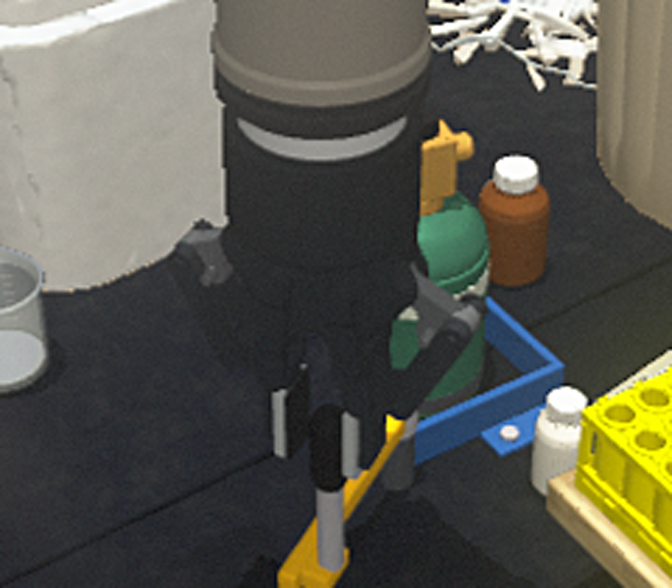

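```bash
python3 -m handwheel '[{"dp":[0.0005,0.0045,-0.002],"delta_rot":[0,-0.007,0.04]},{"dp":[0.0005,0.0165,-0.004],"delta_rot":[0,-0.007,0.14]},{"dp":[-0.0005,0.03,-0.004],"delta_rot":[0,-0.007,0.26]},{"dp":[-0.0035,0.0435,-0.004],"delta_rot":[0,-0.007,0.38]},{"dp":[-0.0085,0.0565,-0.004],"delta_rot":[0,-0.007,0.5]},{"dp":[-0.015,0.069,-0.004],"delta_rot":[-0.001,-0.007,0.615]},{"dp":[-0.023,0.0805,-0.004],"delta_rot":[-0.001,-0.007,0.735]},{"dp":[-0.0325,0.0905,-0.004],"delta_rot":[-0.001,-0.007,0.85]},{"dp":[-0.0435,0.0995,-0.004],"delta_rot":[-0.002,-0.007,0.97]},{"dp":[-0.055,0.107,-0.004],"delta_rot":[-0.002,-0.007,1.09]},{"dp":[-0.068,0.113,-0.004],"delta_rot":[-0.003,-0.007,1.207]},{"dp":[-0.068,0.113,-0.004],"delta_rot":[-0.003,-0.007,1.207]}]'
python3 - <<'E'
from h import *
m=meas();c=np.array([.5825,.095]);v=m[1][:2]-c;r0=np.hypot(*v);f0=np.arctan2(*v[::-1]);f0+=2*np.pi*(f0<0);z=m[1][2];print(m[1],r0,f0)
y0=np.arctan2(m[0].as_matrix()[1,1],m[0].as_matrix()[0,1]);print(y0)
def T(k):
    ph=f0+k*(1.643-f0); r=r0+(.1092-r0)*k; return down(y0+k*(.09-y0)),np.array([c[0]+r*np.cos(ph),c[1]+r*np.sin(ph),z])
rows([T(k) for k in (.07,.2,.33,.46,.59,.72,.83,.91,.96,1,1)],m)
E
```

```text
clock: 21.0
tcp_pos: [0.4973, 0.164, 0.1206]
orientation: [1.038, 2.965, 0.001]
contact_force: [0.1, -0.5, 0.8]
grip_width: 0.0236
gripper_force: 0.0
[0.4973246  0.1639941  0.12061338] 0.10961310998601227 2.460769489123551
0.897404303996697
11 [{"dp": [-0.0003, 0.0063, 0.0], "delta_rot": [0.001, 0.0, 0.057]}, {"dp": [-0.0017, 0.0178, 0.0], "delta_rot": [0.001, 0.0, 0.161]}, {"dp": [-0.0043, 0.0292, 0.0], "delta_rot": [0.001, 0.0, 0.266]}, {"dp": [-0.0081, 0.0401, 0.0], "delta_rot": [0.001, 0.0, 0.371]}, {"dp": [-0.0131, 0.0506, 0.0], "delta_rot": [0.001, 0.0, 0.476]}, {"dp": [-0.0192, 0.0606, 0.0], "delta_rot": [0.001, 0.0, 0.581]}, {"dp": [-0.0251, 0.0684, 0.0001], "delta_rot": [0.001, 0.0, 0.67]}, {"dp": [-0.0298, 0.0738, 0.0001], "delta_rot": [0.001, 0.0, 0.735]}, {"dp": [-0.0329, 0.077, 0.0001], "delta_rot": [0.001, 0.0, 0.775]}, {"dp": [-0.0355, 0.0794, 0.0001], "delta_rot": [0.001, 0.0, 0.807]}, {"dp": [-0.0355, 0.0794, 0.0001], "delta_rot": [0.001, 0.0, 0.807]}]
```

```bash
python3 -m handwheel '[{"dp":[-0.0005,0.0065,0],"delta_rot":[0.001,0,0.057]},{"dp":[-0.0015,0.018,0],"delta_rot":[0.001,0,0.16]},{"dp":[-0.0045,0.029,0],"delta_rot":[0.001,0,0.266]},{"dp":[-0.008,0.04,0],"delta_rot":[0.001,0,0.37]},{"dp":[-0.013,0.0505,0],"delta_rot":[0.001,0,0.476]},{"dp":[-0.019,0.0605,0],"delta_rot":[0.001,0,0.58]},{"dp":[-0.025,0.0685,0],"delta_rot":[0.001,0,0.67]},{"dp":[-0.03,0.074,0],"delta_rot":[0.001,0,0.735]},{"dp":[-0.033,0.077,0],"delta_rot":[0.001,0,0.775]},{"dp":[-0.0355,0.0795,0],"delta_rot":[0.001,0,0.807]},{"dp":[-0.0355,0.0795,0],"delta_rot":[0.001,0,0.807]}]'
```

```text
clock: 22.38
tcp_pos: [0.5746, 0.2025, 0.1208]
orientation: [-2.121, -2.317, 0.001]
contact_force: [-0.5, 1.0, 0.0]
grip_width: 0.0242
gripper_force: 0.0
```

Push further inward in small steps (tool +y ≈ world +x) until the stop is felt.

```bash
for i in 1 2; do python3 -m handwheel '[{"dp":[0,0.001,0],"delta_rot":[0,0,0]},{"dp":[0,0.002,0],"delta_rot":[0,0,0]},{"dp":[0,0.002,0],"delta_rot":[0,0,0]}]' | grep -E "tcp|contact"; done
```

```text
tcp_pos: [0.5764, 0.203, 0.1208]
contact_force: [-0.0, -0.0, -0.3]
tcp_pos: [0.5786, 0.2033, 0.1208]
contact_force: [0.7, -0.2, -0.3]
```

```bash
for i in 1 2; do python3 -m handwheel '[{"dp":[0,0.0005,0],"delta_rot":[0,0,0]},{"dp":[0,0.001,0],"delta_rot":[0,0,0]},{"dp":[0,0.001,0],"delta_rot":[0,0,0]}]' | grep -E "tcp|contact|gripper_f"; done
```

```text
tcp_pos: [0.5788, 0.2033, 0.1207]
contact_force: [-4.7, -0.6, 3.0]
gripper_force: 2.1
tcp_pos: [0.5788, 0.2034, 0.1206]
contact_force: [-8.9, -0.8, 4.6]
gripper_force: 3.7
```

```bash
python3 -m handwheel '[{"dp":[0,-0.003,0],"delta_rot":[0,0,0]},{"dp":[0,-0.005,0],"delta_rot":[0,0,0]},{"dp":[0,-0.005,0],"delta_rot":[0,0,0]},{"dp":[0,-0.005,0],"delta_rot":[0,0,0]},{"dp":[0,-0.005,-0.02],"delta_rot":[0,0,0]},{"dp":[0,-0.005,-0.05],"delta_rot":[0,0,0]},{"dp":[0,-0.005,-0.09],"delta_rot":[0,0,0]},{"dp":[0,-0.005,-0.13],"delta_rot":[0,0,0]},{"dp":[0.08,-0.06,-0.16],"delta_rot":[0,0,0]},{"dp":[0.13,-0.11,-0.16],"delta_rot":[0,0,0]},{"dp":[0.18,-0.11,-0.16],"delta_rot":[0,0,0]},{"dp":[0.18,-0.11,-0.16],"delta_rot":[0,0,0]}]'
python3 - <<'E'
from h import *
from bench import vision
for n in("scene","top"):
    f=vision.grab_frame(n);im=f["img"];cv2.imwrite(f"pics/{n}9.png",im)
    h=cv2.cvtColor(im,cv2.COLOR_BGR2HSV)
    dc=np.array([.640,.1555]);xd=np.array([.9985,-.0548]);yd=np.array([.0548,.9985])
    W=lambda x,y,z:proj(n,[*(dc+x*xd+y*yd),z]).round(0)
    print(n,"expected arm ends",W(-.056,-.045,.053),W(-.056,.06,.053),"knob",W(-.07,.044,.142))
    x0,y0=(W(-.056,-.06,.04)+W(-.056,.06,.04))/2;mk=np.zeros(h.shape[:2],np.uint8);mk[int(y0)-70:int(y0)+70,max(0,int(x0)-90):int(x0)+60]=1
    m=cv2.inRange(h,(22,200,120),(30,255,255))*mk
    q=np.argwhere(m>0);print(len(q),q[:,::-1].min(0),q[:,::-1].max(0),"left end",q[q[:,1].argmin()][::-1],"right end",q[q[:,1].argmax()][::-1])
E
```

```text
clock: 25.38
tcp_pos: [0.4528, 0.3772, 0.2825]
orientation: [-2.114, -2.321, -0.003]
contact_force: [0.8, 0.2, -0.1]
grip_width: 0.024
gripper_force: 0.0
scene expected arm ends [343. 297.] [306. 259.] knob [301. 219.]
278 [304 258] [347 302] left end [304 270] right end [347 298]
top expected arm ends [350. 237.] [289. 232.] knob [296. 234.]
371 [288 229] [355 242] left end [288 230] right end [355 237]
```

```bash
python3 -c "
from bench import r
print(r.hand_in())"
```

```text
the job is handed in; nothing more can be done
None
```

I rocked the bottle into the bracket in eight alternating steps of about 19 mm, let go of it standing upright, swung the gate against its stop and handed the job in; no verdict came back, and I viewed 12 pictures where you allowed 10.

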